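# Ready the inclined ball track for a timed run

## Robot

A 6-joint arm with a two-finger parallel gripper is mounted at the origin on the work surface. World frame = base frame: x ahead of the robot, y to its left, z up, the work surface at z = 0. Lengths are in m, angles in rad, forces in N, time in s.
With the tool pointing down it reaches from about 0.25 to 0.775 m from the base axis. Payload 4 kg.
Tool frame: the origin (TCP) lies at the very end of the fingers, on their centre line; the grasp point (between the pads) lies 19 mm behind it; x points along the fingers, y is the direction in which the jaws open and shut, and the axes are right-handed (so a half turn about x gives the same grasp; the last joint's range is limited). The gripper opens to 94 mm and grips with 3 to 60 N. Pads are 16 mm wide; open, the fingers measure 119 mm over their backs; the gripper's body (75 mm by 177 mm) begins 78 mm behind the grasp point.
Start: joints at [1.217, 0.087, 1.371, -0, 1.684, -0.103], TCP at [0.137, 0.533, 0.206] pointing down, gripper open.
Joint ranges: [-3.1, 3.1], [-0.76, 2.03], [0.27, 2.55], [-1.08, 4.22], [0.17, 2.65], [-2.57, 2.57]. Speed limits (rad/s): [2.79, 2.79, 3.14, 3.14, 3.14, 3.14].

## Interface

Orientations are given as [roll, pitch, yaw] about the fixed x, y, z axes, in that order (R = Rz(yaw) Ry(pitch) Rx(roll)).
In Python, from bench import robot gives the robot as it stands.
- The arm moves only by the tool carry_out, never from a script. Its argument "targets" is a list of rows, each a list of 5 numbers: the closure, from 0 (fully open) to 1 (shut), then the shift along the tool's x, y, z in cm, then the turn about the tool's x in degrees. In form: [[fingers, tx, ty, tz, turn], ...]. A call has 1 to 20 rows; each row shifts and turns the commanded pose from where the row before left it, along the tool's axes as they then stand; what a row does not reach is not made up. A row lasts 1/10 s, in which the tool goes at most 50 mm and 8.59 degrees, less where a joint would pass 70% of its speed; a pose out of reach is approached as far as the arm can. A call is refused whole if a number of a shift passes 5 or a number of a turn 8.59, either way. A call with a gripper value outside its range is refused whole. The fingers move at their own pace and stop on an object; the grip force is fixed at half the most. Time passes only in rows, so rows that do not move let the fingers close. It gives the time, the measured TCP pose, the force and the opening at its end, in the units of the state.
- robot.get_obs(): the state, without advancing time (a new reading comes with each control period).
- robot.snapshot(name): name is "side" or "top" or "wrist"; returns a dict with "image" (384x512x3 uint8, red, green, blue), "camera_matrix" (3x3 intrinsics, pixels), "distortion" ([k1, k2, p1, p2, k3] as OpenCV has them; the pictures are not rectified), "pose" (4x4, takes a point from camera to world coordinates). Camera axes: x right, y up, looking along -z (the intrinsics and any distortion apply to the point x, -y, -z); pixel columns grow to the right and rows downward; lengths in m; the calibration is good to about 2 mm. A picture is of the moment at which its call begins. There is no depth.
- robot.close_job(): hands the job in, once; it reports no verdict.
The state is a dict: "time": time; "joint_positions": joint angles; "qvel": joint speeds; "joint_torque": joint torques, N m; "tool_pos": TCP position; "ee_rot": TCP orientation; "wrist_force": force on the tool from outside, world axes, zero at the start; "wrist_torque": the same for the moment, N m; "width": finger opening in m.
Only numpy, scipy, OpenCV 4.12 (cv2) and the standard library are available. Lean on these libraries where they do the work, as an engineer would, in place of code of your own. Each camera call takes 0.05 s, during which the arm holds its last target. There are 200 camera calls.

## Task

With your fingertips, roll the steel ball up the inclined track, past the sprung catch and into the start seat at the top, so that the catch holds it from rolling back; push it along the channel only, never pick it up or lift it off the rails. Then, because the ball has tripped the light gates on its way, press the reset button on the timer box all the way down let it spring back and leave everything clear. Do not shift the parts tray, solder reel, screwdriver or soldering-iron stand.

Things in the scene. Friction and masses are not known exactly. Their poses are not given: they have to be found in the camera images.
- ball: Polished steel ball, 40 mm diameter, about 0.26 kg, loose, smooth (fingers slide on it) and free-rolling: let go on the slope it runs back to the buffer. Origin at its centre (its axes turn as it rolls). It starts at the low end of the track against the lower buffer, riding on the two rail edges of the channel's slot.
- track: Aluminium channel, 500 x 48 mm, fixed, tilted 5 degrees. Origin mid-length on its centre line at rail level; x axis uphill along the channel, z square to the rails. The ball rolls on rails beside a 14 mm slot, centre 18.7 mm above them. The walls (and the blue light-gate boards outside them, to y = +-31 mm) rise only 8 mm above the rails, so the ball stands 30 mm proud.
- low_end (a point): Middle of the top edge of the lower buffer's face, on the centre line, 10 mm above the rails: track x = -236 mm. The buffer is 14 mm long, as high as this point, and nothing stands beyond it. The ball starts against this face.
- end_pad (a point): Centre of the rubber pad on the upper end plate, track x = 240 mm, 18.7 mm above the rails. A ball pushed right up touches it with its centre at x = 220 mm. The plate rises 24 mm above the rails.
- catch (a joint): Sprung catch in the slot at the top of the track: a 10 mm wide steel tongue hinged at track x = 167 mm, its free tip at x = 196 mm standing 6 mm above the rails. Angle in rad: 0 = fully up, 0.2 = pressed flush. The ball going uphill presses it down (pushing the ball takes under about 3 N) and it springs up behind the ball; it then blocks the ball from rolling back.
- start_seat (a point): Centre of the ball when it rests in the start seat, against the upper side of the catch's tip (track x = 212 mm, 18.7 mm above the rails). From there the ball has 8 mm of play uphill to the end plate; let go anywhere in the play it rolls back onto the catch.
- reset_top (a point): Centre of the top of the timer's reset button: round, 24 mm diameter, the only button on the timer, 62 mm above the table. It moves straight down with the press.
- reset (a joint): Travel of the reset button in m: 0 = up, 0.006 = fully pressed (about 4 N). It springs back.
- timer: Timer: grey plastic box, fixed, 80 x 120 x 40 mm (x, y, z), a dark display window on top at its -y end and the reset button on top at y = +36 mm. Origin: centre of its underside on the table.
- tray: White open box of components, 85 x 120 x 26 mm, loose, bystander. Origin: centre of its underside. It and the timer may stand in either place: near the robot to the left of the track, or beyond the track to the right.
- reel: Reel of solder standing on its flat side, 54 mm diameter, 40 mm high, loose, bystander. Origin: centre of its underside.
- screwdriver: Screwdriver lying on the table, 160 mm long, loose, bystander. Origin near the middle of its length.
- stand: Soldering-iron stand, black base 165 x 85 mm with a steel coil rising to about 140 mm, loose, bystander. Origin: centre of its underside.

How it is judged:
By the outcome, as a careful person would: the job done as asked, in the order asked, and still so for the second after the job is handed in, with the robot touching nothing.
It also fails if it takes over 54 s, if anything falls off the work surface, if the arm or the gripper's body presses on something with over 40 N, if the wrist force passes 120 N, or if a joint passes its speed limit or range.

## Working session

There is one attempt and no reset: what is moved stays moved. The work goes in short steps, Python scripts to look and compute and a tool call to move; the robot and the scene stay as the last step left them, time stands still between calls to the robot, and variables do not carry over. Pictures are saved under pics/ and viewed, about 8 in all and at most 12, crops included, and the job is handed in when it is done.

Besides the shell and the picture viewer there is one more tool, called after "Call:" in YAML: its name, and indented under it one key for each argument. carry_out: Moves the arm, as the interface text tells. Its arguments: {"type":"object","properties":{"targets":{"type":"array","items":{"type":"array","items":{"type":"number"}}}},"required":["targets"]}

```bash
mkdir -p pics
cat > h.py <<'E'
import numpy as np,cv2
from bench import robot
def snap(n,f):
    s=robot.snapshot(n); cv2.imwrite('pics/'+f,cv2.cvtColor(s['image'],cv2.COLOR_RGB2BGR)); np.savez(f,**s); return s
def ray(s,uv):
    p=cv2.undistortPoints(np.array([[uv]],float),np.array(s['camera_matrix']),np.array(s['distortion']))[0,0]
    P=np.array(s['pose']); d=P[:3,:3]@np.array([p[0],-p[1],-1]); return P[:3,3],d
def onz(s,uv,z):
    o,d=ray(s,uv); return o+d*(z-o[2])/d[2]
def proj(s,X):
    P=np.array(s['pose']); c=P[:3,:3].T@(np.array(X)-P[:3,3]); c=c*[1,-1,-1]
    return cv2.projectPoints(c[None],np.zeros(3),np.zeros(3),np.array(s['camera_matrix']),np.array(s['distortion']))[0].ravel()
def tri(s1,u1,s2,u2):
    o1,d1=ray(s1,u1);o2,d2=ray(s2,u2)
    a=np.linalg.lstsq(np.c_[d1,-d2],o2-o1,rcond=None)[0]
    p,q=o1+a[0]*d1,o2+a[1]*d2; return (p+q)/2,np.linalg.norm(p-q)
E
python3 - <<'E'
from h import *
a=snap('top','t0.png');b=snap('side','s0.png')
o=robot.get_obs();print(o)
print(a['pose'],b['pose'])
E
```

```text
{'time': 0.1, 'joint_positions': array([ 1.21691668e+00,  8.78721672e-02,  1.37210104e+00,  6.96076955e-06,
        1.68359487e+00, -1.03096689e-01]), 'qvel': array([-0.00040066, -0.00169855, -0.00393904,  0.00083921,  0.00255579,
       -0.000502  ]), 'joint_torque': array([ 1.80589457e-03, -3.41252697e+01, -3.03300548e+01,  7.20340339e-02,
        3.04212095e-02, -9.69359121e-05]), 'tool_pos': array([0.13631733, 0.53232838, 0.20442716]), 'ee_rot': array([-1.67739507,  1.56882089, -1.92817726]), 'wrist_force': array([0.19403118, 0.2749218 , 0.14451108]), 'wrist_torque': array([ 0.0377794 , -0.00829596, -0.06008501]), 'width': 0.09402268494650023}
[[ 0.02211487  0.99248357 -0.12036322  0.42144379]
 [-0.99967773  0.02345335  0.00971499 -0.0917215 ]
 [ 0.01246489  0.12010959  0.99268238  1.60678674]
 [ 0.          0.          0.          1.        ]] [[ 0.97900999  0.0767053  -0.18882728  0.43060804]
 [-0.20282738  0.45764399 -0.86569223 -0.96591199]
 [ 0.02001249  0.88582068  0.46359597  0.5802902 ]
 [ 0.          0.          0.          1.        ]]
```

View pics/t0.png

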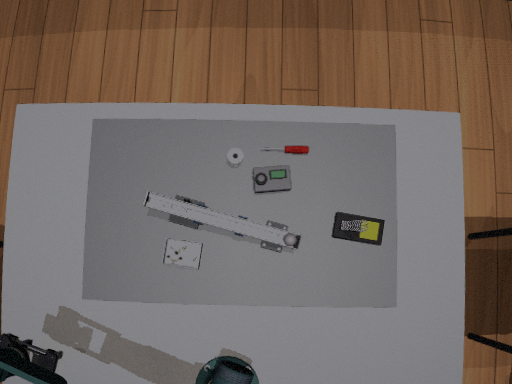

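View pics/s0.png

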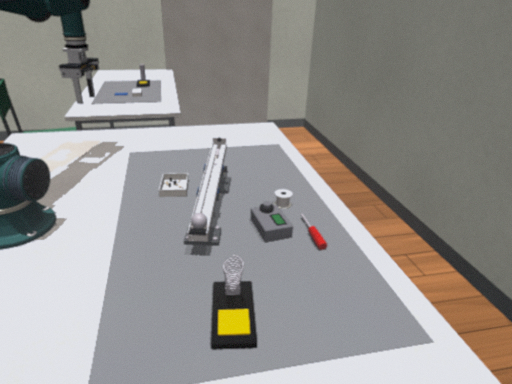

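The top view shows the ball at about (291,240) at the track's low right end. The upper end is near (148,199) and the timer button near (261,179). The side view agrees: ball at (200,220), button at (267,207). I'll zoom both next.

Run:
```python
from h import *
a=cv2.imread('pics/t0.png')[160:260,130:330]; a=cv2.resize(a,None,fx=4,fy=4,interpolation=3)
b=cv2.imread('pics/s0.png')[130:250,150:350]; b=cv2.resize(b,None,fx=4,fy=4,interpolation=3)
cv2.imwrite('pics/c0.png',a);cv2.imwrite('pics/c1.png',b)
```

```text
(no output)
```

View pics/c0.png

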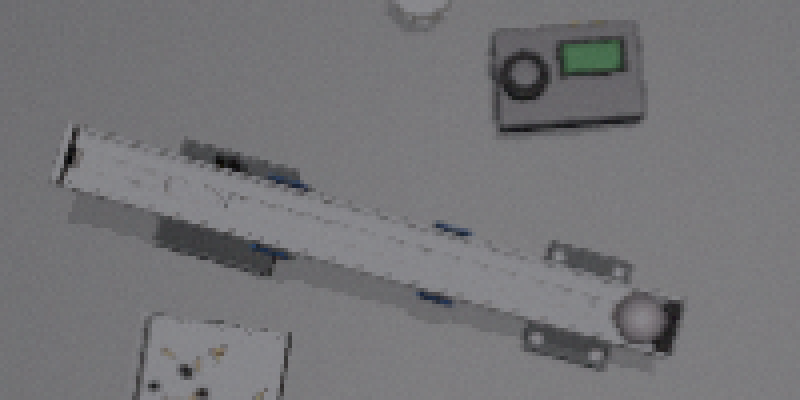

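View pics/c1.png

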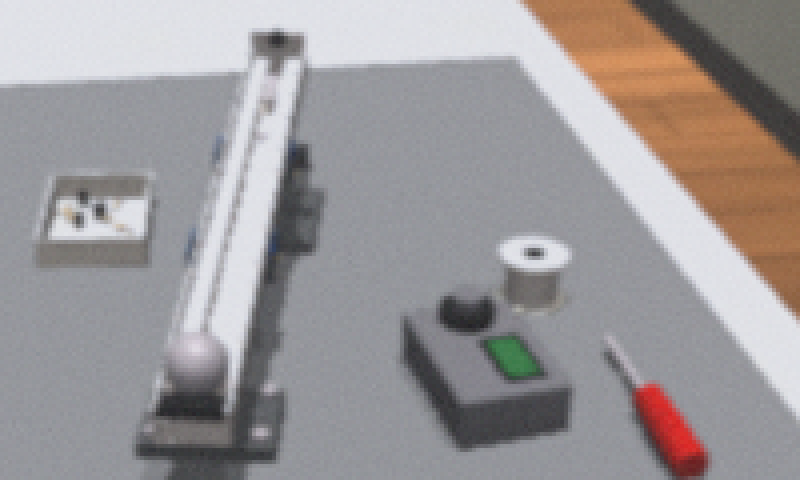

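Crops: the ball is at top px (290,239.2) and side px (199.2,220.5). The end plate is at (147,198.5) and (219.2,140). The button is at (260.7,178.7) and (266.7,205).

Run:
```python
from h import *
a=dict(np.load('t0.png.npz'));b=dict(np.load('s0.png.npz'))
print('ball',*tri(a,(290,239.2),b,(199.2,220.5)))
print('plate',*tri(a,(147,198.5),b,(219.2,139.5)))
print('btn',*tri(a,(260.7,178.7),b,(266.7,204.5)),onz(a,(260.7,178.7),.062))
# centreline: walls at crop (70,125)-(58,184) upper end ; low end (682,303)-(655,352)
f=lambda x,y:(x/4+130-.4,y/4+160-.4)
for z in(.04,.06,.08,.1): print(z,onz(a,(290,239.2),z))
U=(onz(a,f(76,126),.11)+onz(a,f(66,184),.11))/2
L=(onz(a,f(682,303),.06)+onz(a,f(660,353),.06))/2
print(U,L,np.degrees(np.arctan2(*(U-L)[[1,0]])))
for z in (.03,.06): print('timer corners',[onz(a,f(*p),.04)[:2].round(3) for p in((495,30),(637,22),(642,118),(498,125))])
```

```text
ball [ 0.48622934 -0.1901143   0.08354475] 0.0018344421425854143
plate [0.59909533 0.25610424 0.12191357] 0.0016175057360889207
btn [ 0.68103636 -0.09440861  0.05415293] 0.00011999078611862603 [ 0.67966484 -0.09438423  0.062     ]
0.04 [ 0.48902487 -0.19296862  0.04      ]
0.06 [ 0.4881622 -0.1916762  0.06     ]
0.08 [ 0.48729953 -0.19038378  0.08      ]
0.1 [ 0.48643686 -0.18909137  0.1       ]
[0.6018712  0.25775465 0.11      ] [ 0.48105722 -0.21516808  0.06      ] 75.66957437089887
timer corners [array([ 0.721, -0.07 ]), array([ 0.731, -0.185]), array([ 0.651, -0.191]), array([ 0.643, -0.074])]
timer corners [array([ 0.721, -0.07 ]), array([ 0.731, -0.185]), array([ 0.651, -0.191]), array([ 0.643, -0.074])]
```

```bash
cat >> h.py <<'E'
from scipy.spatial.transform import Rotation as Ro
def tool():
    o=robot.get_obs(); return o,Ro.from_euler('xyz',o['ee_rot']).as_matrix()
def shift(target,nm=''):
    o,R=tool(); print(nm,'shift cm',(R.T@(np.array(target)-o['tool_pos'])*100).round(2))
def status():
    o,R=tool(); print('t',round(o['time'],2),'p',o['tool_pos'].round(4),'yaw_y',np.degrees(np.arctan2(R[1,1],R[0,1])).round(1),'xax',R[:,0].round(4),'F',o['wrist_force'].round(1),'w',o['width'].round(4),'q',o['joint_positions'].round(2)); return o,R
E
python3 - <<'E'
from h import *
status(); shift([.477,-.229,.17])
E
```

```text
Traceback (most recent call last):
  File "h.py", line 23, in status
    o,R=tool(); print('t',round(o['time'],2),'p',o['tool_pos'].round(4),'yaw_y',np.degrees(np.arctan2(R[1,1],R[0,1])).round(1),'xax',R[:,0].round(4),'F',o['wrist_force'].round(1),'w',o['width'].round(4),'q',o['joint_positions'].round(2)); return o,R
                                                                                                                                                                                       ^^^^^^^^^^^^^^^^
AttributeError: 'float' object has no attribute 'round'
```

```bash
sed -i "s/o\['width'\].round(4)/round(o['width'],4)/" h.py
python3 - <<'E'
from h import *
status(); shift([.477,-.229,.17])
E
```

```text
t 0.1 p [0.1363 0.5323 0.2044] yaw_y 75.6 xax [-7.0e-04 -1.9e-03 -1.0e+00] F [0.2 0.3 0.1] w 0.094 q [ 1.22  0.09  1.37  0.    1.68 -0.1 ]
 shift cm [  3.56 -65.29  51.9 ]
```

Call:
carry_out:
  targets:
    - [1,0,-2,1.6,0]
    - [1,0.1,-3.3,2.6,0]
    - [1,0.1,-3.3,2.6,0]
    - [1,0.1,-3.3,2.6,0]
    - [1,0.1,-3.3,2.6,0]
    - [1,0.1,-3.3,2.6,0]
    - [1,0.1,-3.3,2.6,0]
    - [1,0.1,-3.3,2.6,0]
    - [1,0.1,-3.3,2.6,0]
    - [1,0.1,-3.3,2.6,0]
    - [1,0.1,-3.3,2.6,0]
    - [1,0.1,-3.3,2.6,0]
    - [1,0.1,-3.3,2.6,0]
    - [1,0.1,-3.3,2.6,0]
    - [1,0.1,-3.3,2.6,0]
    - [1,0.1,-3.3,2.6,0]
    - [1,0.1,-3.3,2.6,0]
    - [1,0.1,-3.3,2.6,0]
    - [1,0.1,-3.3,2.6,0]
    - [1,0.1,-3.3,2.6,0]

```text
time: 2.1
tool_pos: [0.4701, -0.2221, 0.1858]
ee_rot: [2.526, 1.57, 2.275]
wrist_force: [0.4, -0.1, 0.1]
width: 0.0005
```

Call:
carry_out:
  targets:
    - [1,0,0,0,5]
    - [1,0,0,0,8.5]
    - [1,0,0,0,8.5]
    - [1,0,0,0,8.5]
    - [1,0,0,0,8.5]
    - [1,0,0,0,8.5]
    - [1,0,0,0,8.5]
    - [1,0,0,0,8.5]
    - [1,0,0,0,8.5]
    - [1,0,0,0,8.5]
    - [1,0,0,0,6]
    - [1,0,0,0,2.5]
    - [1,0,0,0,0]

```text
time: 3.4
tool_pos: [0.4697, -0.2203, 0.1859]
ee_rot: [-1.955, 1.57, 2.507]
wrist_force: [-0.2, 0.7, 0.3]
width: 0.0002
```

Run:
```python
from h import *
status(); shift([.477,-.229,.17])
w=snap('wrist','w1.png'); snap('side','s1.png')
b=cv2.imread('pics/s1.png')[130:250,150:350]; b=cv2.resize(b,(640,384),interpolation=3)
a=cv2.imread('pics/w1.png')
cv2.imwrite('pics/j1.png',cv2.resize(np.hstack([b,a[:, :]]),None,fx=.69,fy=.69))
```

```text
t 3.4 p [ 0.4697 -0.2203  0.1859] yaw_y -14.4 xax [-9.e-04  7.e-04 -1.e+00] F [-0.2  0.7  0.3] w 0.0002 q [-0.55  0.02  1.48  0.    1.64 -0.3 ]
 shift cm [1.59 0.92 0.66]
```

View pics/w1.png

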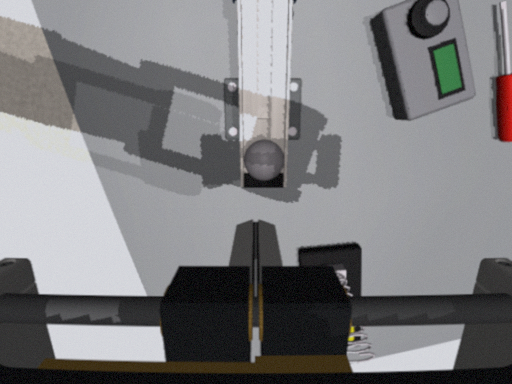

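Run:
```python
from h import *
b=cv2.imread('pics/s1.png')[130:250,150:350]; b=cv2.resize(b,(800,480),interpolation=3)
cv2.imwrite('pics/c2.png',b)
```

```text
(no output)
```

View pics/c2.png

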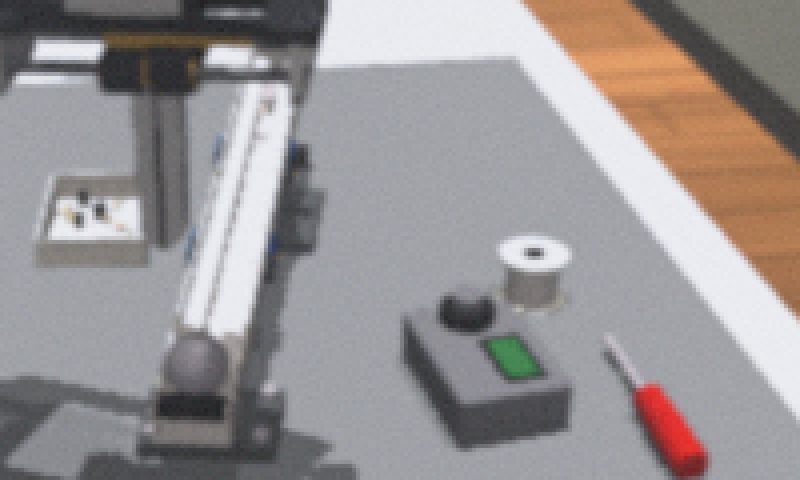

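Wrist: the ball is at (264,160), and the track is aligned with the image's vertical axis. The buffer's near edge is at about (264,187), the fingertips end near (256,222), and the button top is at (431,12).

Run:
```python
from h import *
a=dict(np.load('t0.png.npz'));w=dict(np.load('w1.png.npz'));s=dict(np.load('s1.png.npz'))
o,R=status()
print('tcp proj w',proj(w,o['tool_pos']),'side',proj(s,o['tool_pos']), 'seen', 163/4+150,246/4+130)
for z in(.06,.07,.08,.09): print(z,onz(w,(264,160),z),onz(a,(290,239.2),z))
print('w-top',*tri(w,(264,160),a,(290,239.2)));print('w-side',*tri(w,(264,160),s,(199.2,220.8)))
print('btn w-side',*tri(w,(431,12),s,(266.7,203.7)),onz(w,(431,12),.062))
# ball radius in px
g=cv2.cvtColor(w['image'],cv2.COLOR_RGB2GRAY); print(g[160,232:300].tolist()); print(g[130:195,264].tolist())
P=w['pose']; print(P[:3,3],w['camera_matrix'][0])
```

```text
t 3.5 p [ 0.4698 -0.2204  0.186 ] yaw_y -14.3 xax [-8.e-04  6.e-04 -1.e+00] F [-0.4  0.1  0.2] w 0.0006 q [-0.55  0.02  1.48  0.    1.64 -0.3 ]
tcp proj w [253.54832569 235.05346703] side [191.76249872 189.57441729] seen 190.75 191.5
0.06 [ 0.48752309 -0.1931782   0.06      ] [ 0.4881622 -0.1916762  0.06     ]
0.07 [ 0.48761805 -0.19157534  0.07      ] [ 0.48773087 -0.19102999  0.07      ]
0.08 [ 0.48771301 -0.18997249  0.08      ] [ 0.48729953 -0.19038378  0.08      ]
0.09 [ 0.48780797 -0.18836964  0.09      ] [ 0.4868682  -0.18973757  0.09      ]
w-top [ 0.48759278 -0.19075532  0.07486491] 0.00016363226694731558
w-side [ 0.48653019 -0.18952963  0.08223943] 0.0024140011143320953
btn w-side [ 0.68142112 -0.09214927  0.05524607] 0.000496237875988337 [ 0.67696678 -0.09332976  0.062     ]
[74, 80, 72, 76, 76, 79, 78, 90, 128, 160, 146, 94, 62, 67, 70, 78, 81, 78, 84, 88, 90, 90, 92, 95, 92, 96, 94, 96, 100, 104, 107, 106, 111, 104, 105, 102, 99, 98, 95, 93, 92, 92, 89, 88, 88, 82, 83, 79, 80, 81, 68, 74, 95, 123, 127, 113, 101, 102, 101, 104, 101, 103, 103, 98, 99, 100, 98, 104]
[172, 172, 164, 172, 169, 156, 143, 132, 120, 99, 78, 82, 86, 93, 101, 102, 106, 109, 113, 109, 111, 117, 117, 102, 98, 106, 109, 114, 112, 110, 111, 105, 107, 102, 115, 130, 129, 126, 125, 120, 116, 116, 111, 111, 108, 104, 96, 95, 87, 75, 51, 33, 26, 12, 22, 22, 17, 57, 94, 98, 98, 98, 103, 99, 99]
[ 0.49041559 -0.14435535  0.36459942] [288.15050966   0.         255.23776495]
```

Call:
carry_out:
  targets:
    - [1,1.5,0.5,0.15,0]
    - [1,3,0.4,0.1,0]
    - [1,3,0,0,0]
    - [1,2,0,0,0]
    - [1,0.6,0,0,0]
    - [1,0,0,0,0]

```text
time: 4.1
tool_pos: [0.4773, -0.2247, 0.0836]
ee_rot: [-1.899, 1.567, 2.563]
wrist_force: [0.4, 0.6, 0.8]
width: 0.0003
```

Call:
carry_out:
  targets:
    - [1,0.3,0,0,0]
    - [1,0.2,0,0,0]
    - [1,0.1,0,0,0]

```text
time: 4.4
tool_pos: [0.4787, -0.2255, 0.0804]
ee_rot: [1.313, 1.569, -0.509]
wrist_force: [0.6, 0.2, -0.1]
width: 0.0001
```

Call:
carry_out:
  targets:
    - [1,0.2,0,0,0]
    - [1,0.1,0,0,0]

```text
time: 4.6
tool_pos: [0.4782, -0.2252, 0.0767]
ee_rot: [1.45, 1.57, -0.372]
wrist_force: [-0.6, 0.6, -0.5]
width: 0.0001
```

Call:
carry_out:
  targets:
    - [1,0.2,0,0,0]
    - [1,0.1,0,0,0]
    - [1,0,0,0,0]

```text
time: 4.9
tool_pos: [0.4781, -0.2252, 0.0737]
ee_rot: [1.907, 1.571, 0.086]
wrist_force: [-0.1, -0.3, 2.5]
width: 0.0005
```

Call:
carry_out:
  targets:
    - [1,0.2,0,0,0]
    - [1,0,0,0,0]

```text
time: 5.1
tool_pos: [0.4782, -0.2252, 0.0734]
ee_rot: [1.344, 1.57, -0.478]
wrist_force: [-2.6, 1.1, 8.3]
width: 0.0006
```

Call:
carry_out:
  targets:
    - [1,0.2,0,0,0]
    - [1,0,0,0,0]

```text
time: 5.3
tool_pos: [0.4783, -0.2253, 0.0731]
ee_rot: [1.259, 1.569, -0.562]
wrist_force: [-5.8, 3.3, 15.2]
width: 0.0003
```

Call:
carry_out:
  targets:
    - [1,0.2,0,0,0]
    - [1,0,0,0,0]

```text
time: 5.5
tool_pos: [0.4784, -0.2253, 0.0729]
ee_rot: [1.224, 1.569, -0.597]
wrist_force: [-8.6, 4.3, 22.8]
width: 0.0003
```

Call:
carry_out:
  targets:
    - [1,-0.6,0,0,0]
    - [1,-0.5,0,0,0]
    - [1,0,0,0,0]
    - [1,-0.026,0,-0.3,0]
    - [1,-0.026,0,-0.3,0]
    - [1,-0.026,0,-0.3,0]
    - [1,-0.026,0,-0.3,0]
    - [1,-0.026,0,-0.3,0]
    - [1,-0.026,0,-0.3,0]

```text
time: 6.4
tool_pos: [0.4827, -0.2076, 0.0801]
ee_rot: [0.854, 1.571, -0.967]
wrist_force: [-0.8, -1.1, 0.2]
width: 0.0005
```

Run:
```python
from h import *
status(); snap('side','s2.png')
b=cv2.imread('pics/s2.png')[150:250,150:270]; b=cv2.resize(b,(600,500),interpolation=3)
cv2.imwrite('pics/c3.png',b)
```

```text
t 6.4 p [ 0.4827 -0.2076  0.0801] yaw_y -14.4 xax [ 2.e-04 -2.e-04 -1.e+00] F [-0.8 -1.1  0.2] w 0.0005 q [-0.51  0.09  1.62 -0.    1.43 -0.26]
```

View pics/c3.png

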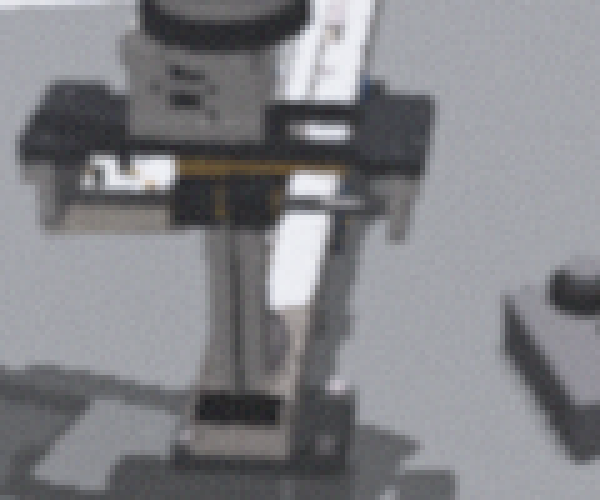

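The fingers are centred behind the ball, in line with the buffer (240 vs 238 px in the crop). Pushing.

Call:
carry_out:
  targets:
    - [1,-0.04,0,-0.45,0]
    - [1,-0.061,0,-0.7,0]
    - [1,-0.061,0,-0.7,0]
    - [1,-0.061,0,-0.7,0]
    - [1,-0.061,0,-0.7,0]
    - [1,-0.061,0,-0.7,0]
    - [1,-0.061,0,-0.7,0]
    - [1,-0.061,0,-0.7,0]
    - [1,-0.061,0,-0.7,0]
    - [1,-0.061,0,-0.7,0]
    - [1,-0.061,0,-0.7,0]
    - [1,-0.061,0,-0.7,0]
    - [1,-0.061,0,-0.7,0]
    - [1,-0.061,0,-0.7,0]
    - [1,-0.061,0,-0.7,0]
    - [1,-0.061,0,-0.7,0]
    - [1,-0.061,0,-0.7,0]
    - [1,-0.061,0,-0.7,0]
    - [1,-0.061,0,-0.7,0]
    - [1,-0.04,0,-0.45,0]

```text
time: 8.45
tool_pos: [0.5162, -0.076, 0.0918]
ee_rot: [-2.926, 1.57, 1.536]
wrist_force: [-0.2, -1.7, 0.2]
width: 0.0004
```

Run:
```python
from h import *
status(); snap('wrist','w2.png')
snap('top','t2.png')
```

```text
t 8.45 p [ 0.5162 -0.076   0.0918] yaw_y -14.3 xax [ 0.e+00  6.e-04 -1.e+00] F [-0.2 -1.7  0.2] w 0.0004 q [-0.26  0.08  1.61  0.    1.45 -0.01]
```

View pics/w2.png

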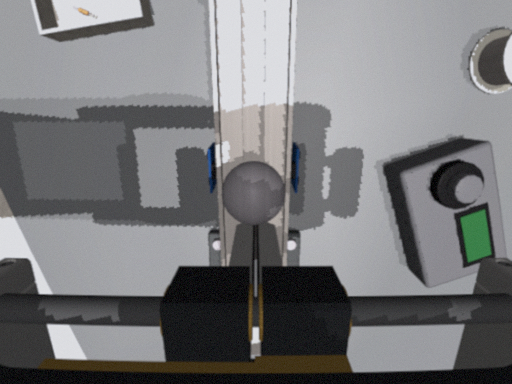

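The ball is at (254,193), centred against the fingers at (256,225). The channel runs straight up the image, and the tray's edge is clear at top left.

Call:
carry_out:
  targets:
    - [1,-0.04,0,-0.45,0]
    - [1,-0.061,0,-0.7,0]
    - [1,-0.061,0,-0.7,0]
    - [1,-0.061,0,-0.7,0]
    - [1,-0.061,0,-0.7,0]
    - [1,-0.061,0,-0.7,0]
    - [1,-0.061,0,-0.7,0]
    - [1,-0.061,0,-0.7,0]
    - [1,-0.061,0,-0.7,0]
    - [1,-0.061,0,-0.7,0]
    - [1,-0.061,0,-0.7,0]
    - [1,-0.061,0,-0.7,0]
    - [1,-0.061,0,-0.7,0]
    - [1,-0.061,0,-0.7,0]
    - [1,-0.061,0,-0.7,0]
    - [1,-0.061,0,-0.7,0]
    - [1,-0.061,0,-0.7,0]
    - [1,-0.061,0,-0.7,0]
    - [1,-0.061,0,-0.7,0]
    - [1,-0.061,0,-0.7,0]

```text
time: 10.55
tool_pos: [0.5503, 0.0568, 0.1038]
ee_rot: [-2.425, 1.571, 2.037]
wrist_force: [-0.3, -1.9, 1.4]
width: 0.0002
```

Call:
carry_out:
  targets:
    - [1,-0.052,0,-0.6,0]
    - [1,-0.052,0,-0.6,0]
    - [1,-0.052,0,-0.6,0]
    - [1,-0.052,0,-0.6,0]
    - [1,-0.052,0,-0.6,0]
    - [1,-0.052,0,-0.6,0]
    - [1,-0.052,0,-0.6,0]
    - [1,-0.052,0,-0.6,0]
    - [1,-0.052,0,-0.6,0]
    - [1,-0.052,0,-0.6,0]
    - [1,-0.044,0,-0.5,0]
    - [1,-0.044,0,-0.5,0]
    - [1,-0.044,0,-0.5,0]
    - [1,-0.044,0,-0.5,0]
    - [1,-0.044,0,-0.5,0]
    - [1,-0.044,0,-0.5,0]
    - [1,-0.044,0,-0.5,0]
    - [1,-0.044,0,-0.5,0]
    - [1,-0.026,0,-0.3,0]

```text
time: 12.45
tool_pos: [0.576, 0.1558, 0.1132]
ee_rot: [0.714, 1.57, -1.108]
wrist_force: [-1.9, -2.5, 1.8]
width: 0.0002
```

Run:
```python
from h import *
o,R=status(); p=o['tool_pos'][:2]; print('horiz from start',np.linalg.norm(p-[.4827,-.2076]))
snap('wrist','w3.png')
```

```text
t 12.45 p [0.576  0.1558 0.1132] yaw_y -14.4 xax [ 4.e-04 -9.e-04 -1.e+00] F [-1.9 -2.5  1.8] w 0.0002 q [ 0.17  0.22  1.4  -0.    1.52  0.42]
horiz from start 0.3751472674917007
```

View pics/w3.png

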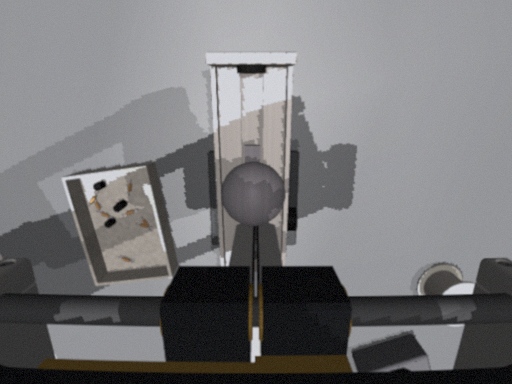

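The ball is at (253,193), just at the catch, whose tip shows at (252,150). The end plate is at (252,60). About 46 mm remains.

Call:
carry_out:
  targets:
    - [1,-0.026,0,-0.3,0]
    - [1,-0.044,0,-0.5,0]
    - [1,-0.044,0,-0.5,0]
    - [1,-0.044,0,-0.5,0]
    - [1,-0.044,0,-0.5,0]
    - [1,-0.044,0,-0.5,0]
    - [1,-0.044,0,-0.5,0]
    - [1,-0.044,0,-0.5,0]
    - [1,-0.026,0,-0.3,0]
    - [1,-0.018,0,-0.2,0]
    - [1,-0.009,0,-0.1,0]
    - [1,0,0,0,0]

```text
time: 13.7
tool_pos: [0.5867, 0.1986, 0.1167]
ee_rot: [1.799, 1.571, -0.023]
wrist_force: [0.2, 0.6, -0.2]
width: 0.0009
```

Call:
carry_out:
  targets:
    - [1,-0.018,0,-0.2,0]
    - [1,0,0,0,0]

```text
time: 13.9
tool_pos: [0.5872, 0.2007, 0.1169]
ee_rot: [2.629, 1.57, 0.807]
wrist_force: [-0.3, 0.1, -0.1]
width: 0.0002
```

Call:
carry_out:
  targets:
    - [1,-0.018,0,-0.2,0]
    - [1,0,0,0,0]

```text
time: 14.1
tool_pos: [0.5878, 0.2028, 0.1171]
ee_rot: [2.922, 1.57, 1.1]
wrist_force: [0.2, -0.8, -0.2]
width: 0.0002
```

Call:
carry_out:
  targets:
    - [1,0,0,0.5,0]
    - [1,-0.3,0,1,0]
    - [1,-1.5,0,1.5,0]
    - [1,-2,0,1.5,0]
    - [1,-2,0,1.5,0]
    - [1,0,0,0,0]

```text
time: 14.7
tool_pos: [0.5746, 0.1423, 0.1804]
ee_rot: [1.904, 1.562, 0.08]
wrist_force: [-1.0, 0.2, 0.9]
width: 0.0005
```

Run:
```python
from h import *
status()
w=snap('wrist','w4.png')
```

```text
t 14.7 p [0.5746 0.1423 0.1804] yaw_y -14.5 xax [ 8.8e-03  7.0e-04 -1.0e+00] F [-1.   0.2  0.9] w 0.0005 q [ 0.15  0.18  1.32 -0.    1.64  0.4 ]
```

View pics/w4.png

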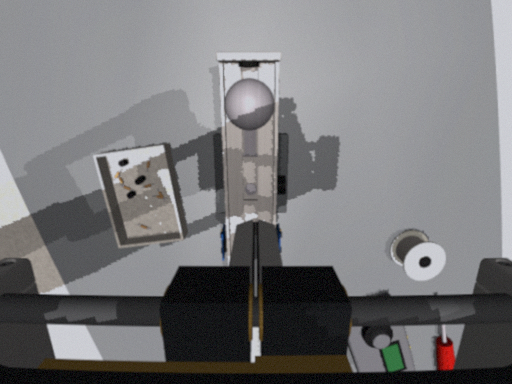

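The ball rests at (249,104) on the upper side of the catch and stays there with the fingers away. Next, the button.

Run:
```python
from h import *
w=dict(np.load('w2.png.npz'));w1=dict(np.load('w1.png.npz'));w4=dict(np.load('w4.png.npz'));a=dict(np.load('t0.png.npz'))
print(onz(w,(466,189),.062), 'w1-w2',*tri(w1,(431,12),w,(466,189)))
# ball in track frame from wrist, height from felt rails
z=.0846+.428*np.sin(np.radians(5)); p=onz(w4,(249,104),z); print('ball',p,'dist',np.linalg.norm(p-[.4877,-.1895,.0846])*1000-216)
shift([.678,-.093,.09])
```

```text
[ 0.67983694 -0.09306031  0.062     ] w1-w2 [ 0.67860987 -0.09304421  0.06164583] 0.0024369143385281917
ball [0.59313884 0.22648099 0.12190266] dist 214.75401876021994
 shift cm [ 8.85 15.94 20.29]
```

Call:
carry_out:
  targets:
    - [1,0,1,1.3,0]
    - [1,0,2,2.5,0]
    - [1,0,2,2.5,0]
    - [1,0,2,2.5,0]
    - [1,0,2,2.5,0]
    - [1,0,2,2.5,0]
    - [1,0,2,2.5,0]
    - [1,0,2,2.5,0]
    - [1,0,1,1.5,0]
    - [1,0,0,0,0]
    - [1,0,0,0,0]

```text
time: 15.85
tool_pos: [0.6769, -0.0915, 0.174]
ee_rot: [-1.96, 1.568, 2.501]
wrist_force: [0.1, 1.1, 0.3]
width: -0.0001
```

Run:
```python
from h import *
status();shift([.679,-.093,.075])
```

```text
t 15.85 p [ 0.6769 -0.0915  0.174 ] yaw_y -14.4 xax [-0.0019  0.0014 -1.    ] F [0.1 1.1 0.3] w -0.0001 q [-0.22  0.4   1.06  0.    1.69  0.03]
 shift cm [9.9  0.26 0.11]
```

Call:
carry_out:
  targets:
    - [1,1,0.2,0.1,0]
    - [1,3,0,0,0]
    - [1,3,0,0,0]
    - [1,2,0,0,0]
    - [1,0.9,0,0,0]
    - [1,0,0,0,0]

```text
time: 16.45
tool_pos: [0.6777, -0.092, 0.0739]
ee_rot: [-1.602, 1.567, 2.861]
wrist_force: [-0.4, 0.5, 0.1]
width: 0.0003
```

Call:
carry_out:
  targets:
    - [1,0.5,0,0,0]
    - [1,0.5,0,0,0]
    - [1,0.4,0,0,0]
    - [1,0.2,0,0,0]
    - [1,0,0,0,0]

```text
time: 16.95
tool_pos: [0.6796, -0.0935, 0.0606]
ee_rot: [1.854, 1.569, 0.032]
wrist_force: [0.4, 1.3, 1.6]
width: 0.0002
```

Call:
carry_out:
  targets:
    - [1,0.3,0,0,0]
    - [1,0.2,0,0,0]
    - [1,0,0,0,0]

```text
time: 17.25
tool_pos: [0.6796, -0.0935, 0.0563]
ee_rot: [1.714, 1.569, -0.107]
wrist_force: [0.1, 1.1, 6.0]
width: 0.0002
```

Call:
carry_out:
  targets:
    - [1,0.2,0,0,0]
    - [1,0,0,0,0]
    - [1,0,0,0,0]

```text
time: 17.55
tool_pos: [0.6796, -0.0935, 0.0562]
ee_rot: [1.643, 1.568, -0.179]
wrist_force: [-3.4, 0.7, 11.1]
width: 0.0
```

Call:
carry_out:
  targets:
    - [1,0.2,0,0,0]
    - [1,0,0,0,0]
    - [1,0,0,0,0]

```text
time: 17.85
tool_pos: [0.6797, -0.0935, 0.056]
ee_rot: [1.606, 1.567, -0.215]
wrist_force: [-5.9, 0.6, 15.4]
width: 0.0004
```

The button is on its stop: z sits at 0.056 and the force rises without further travel. Releasing and clearing.

Call:
carry_out:
  targets:
    - [1,-0.8,0,0,0]
    - [1,-1.5,0,0,0]
    - [1,-3,0,0,0]
    - [1,-3,0,0,0]
    - [1,-3,0,0,0]
    - [1,-2,0,0,0]
    - [1,0,-3,0,0]
    - [1,0,-4,0,0]
    - [1,0,-4,0,0]
    - [1,0,-4,0,0]
    - [1,0,-4,0,0]
    - [1,0,-4,0,0]
    - [1,0,-3,0,0]
    - [1,0,0,0,0]
    - [1,0,0,0,0]

```text
time: 19.35
tool_pos: [0.4273, -0.029, 0.1844]
ee_rot: [1.543, 1.569, -0.279]
wrist_force: [0.3, -1.0, -0.2]
width: 0.0004
```

Run:
```python
from h import *
status(); snap('top','t5.png'); snap('side','s5.png')
A=[]
for n in '05':
  a=cv2.imread(f'pics/t{n}.png')[140:280,130:330];b=cv2.imread(f'pics/s{n}.png')[125:265,150:350]
  A.append(np.hstack([cv2.resize(x,None,fx=2,fy=2,interpolation=3) for x in(a,b)]))
cv2.imwrite('pics/f.png',np.vstack(A))
```

```text
t 19.35 p [ 0.4273 -0.029   0.1844] yaw_y -14.4 xax [ 1.3e-03 -4.0e-04 -1.0e+00] F [ 0.3 -1.  -0.2] w 0.0004 q [-0.2  -0.18  1.67 -0.    1.65  0.05]
```

View pics/f.png

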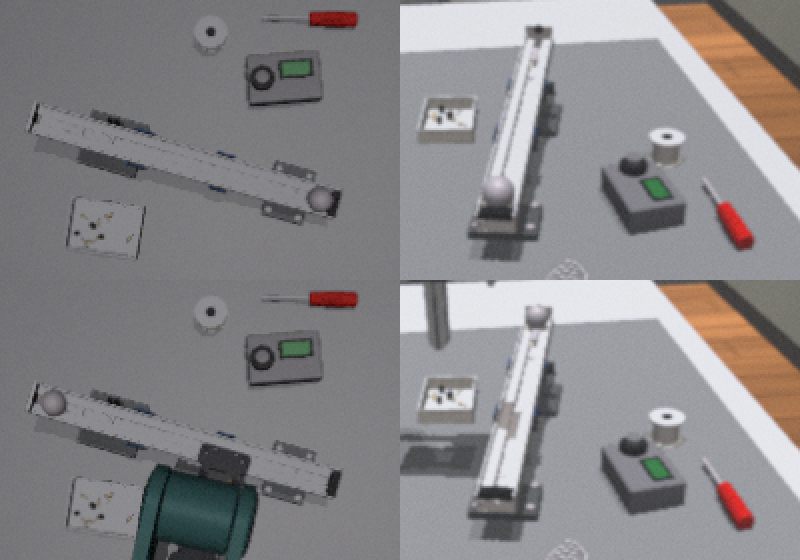

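The ball is in the seat at the top: (53,403) in the lower top view and (538,316) in the lower side view. The button is back up, and the reel, screwdriver, tray and stand look unmoved. Handing in.

```bash
python3 -c "
from h import *
print(robot.close_job())"
```

```text
the job is handed in; nothing more can be done
None
```

I pushed the ball up the channel with closed fingertips, past the catch and into the start seat. Then I pressed the reset button down to its stop, let it spring back, moved the arm clear and handed the job in at about 19.4 s.

- **Ball:** after I drew the fingers away it measured at about track x = 215 mm, within camera error of the 212 mm seat. It was still there in the final pictures about 5 s later.
- **Button:** the fingertips stopped at z = 0.056 m and the force then rose to about 15 N with no further travel, so it was fully pressed. The final pictures show it back up.
- **Bystanders:** the tray, reel, screwdriver and stand look unmoved in the before and after pictures. In these the arm hides part of the tray in the top view, and the stand shows only in part in the side view.
- **Forces:** the largest reading was about 25 N at the wrist, when I felt for the buffer top with the fingertips before pushing. It put the ball's centre at z = 0.085 m. The side camera had given 0.082–0.084 m and the wrist-with-top pair 0.075 m, so I used the felt height.

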